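Reload the takeaway counter's heavy-duty stapler

ROBOT

A 6-joint arm with a two-finger parallel gripper is mounted at the origin on the work surface. World frame = base frame: x ahead of the robot, y to its left, z up, the work surface at z = 0. Lengths are in mm, angles in degrees, forces in N, time in s.
With the tool pointing down it reaches from about 300 to 875 mm from the base axis. Payload 6.4 kg.
Tool frame: the origin (TCP) lies on the centre line of the jaws, within the pads' length; the fingertips stand 14 mm ahead of it and the grasp point (between the pads) lies 5 mm behind it; y points along the fingers, x is the direction in which the jaws open and shut, and the axes are right-handed (so a half turn about y gives the same grasp; the last joint's range is limited). The gripper opens to 85 mm and grips with 20 to 120 N. Pads are 22 mm wide; open, the fingers measure 114 mm over their backs; the gripper's body (76 mm by 85 mm) begins 54 mm behind the grasp point. The pads swing forward as they close: fully open they stand 13 mm farther back than shut.
Start: joints at [-11.82, 10.359, 92.074, -0, 77.567, -11.82], TCP at [575.014, 0.015, 245.288] pointing down, gripper open.
Joint ranges: [-171.53, 171.53], [-51.25, 118.39], [17.06, 147.69], [-65.23, 245.23], [0, 150.52], [-178.68, 178.68]. Speed limits (degrees/s): [147.25, 147.25, 172.46, 180, 180, 180].

INTERFACE

Orientations are given as [roll, pitch, yaw] about the fixed x, y, z axes, in that order (R = Rz(yaw) Ry(pitch) Rx(roll)).
In Python, from bench import arm, camera, order, boxes_of, regions_of, pinpoint gives the robot as it stands. Calls block until the motion is done:
- arm.move_to(position, orientation): joint-space move of the TCP to a pose.
- arm.move_l(position, frame=None, velocity=150, until_force=None): straight line of the TCP; frame=None keeps the orientation; velocity is the mean speed in mm/s. With until_force (N) it stops when the force on the tool has changed by that much, and returns True; else False.
- arm.goto_joints(angles): joint-space move.
- arm.grip(opening, effort=None): finger opening in mm; effort is the grip in N (None keeps the last); returns when the fingers have stopped.
- arm.hold(seconds).
- arm.solve_ik(position, orientation): joint angles nearest the present ones, or None.
- arm.get_obs(): the state.
- camera(name): name is "scene" or "side" or "wrist"; returns a dict with "color" (400x640x3 uint8, red, green, blue), "K" (3x3 intrinsics, pixels), "extrinsics" (4x4, takes a point from camera to world coordinates). Camera axes: x right, y up, looking along -z (the intrinsics and any distortion apply to the point x, -y, -z); pixel columns grow to the right and rows downward; lengths in mm; the calibration is good to about 2 mm. A picture is of the moment at which its call begins. There is no depth.
A pose or a line that the arm cannot do raises arm.PlanningError and nothing moves.
- order.sign_off(): hands the job in, once; it reports no verdict.
Trained networks look in a picture, given as the dict that the camera call returned (one of the last four; its "shot" number tells which), for a name from the list of things; names that differ only in an ending like _2 or _b are one class to them, and where a whole thing is asked for, a point or a joint stands for the part that bears it (a point fixed in the world has none). Each returns a list of dicts, best first, with "score" (0 to 1); they miss things now and then, are a little off and sometimes report something else, mostly with a low value. They report only what shows in the picture. A call takes as long as a camera call. They do not tell look-alikes from the thing itself.
- boxes_of(picture, name): "at" ([x, y, z] in mm, in world coordinates, good to about 4 mm: the middle of the surface that is visible of it).
- regions_of(picture, name): "region" (400x640 bool, what is visible of it).
- pinpoint(picture, name): "at" ([x, y, z] in mm, in world coordinates, good to about 4 mm: a listed point, or the origin of a listed thing).
The state is a dict: "time_s": time; "qpos": joint angles; "qvel": joint speeds; "joint_torque": joint torques, N m; "tcp_pos": TCP position; "tcp_rot": TCP orientation; "contact_force": force on the tool from outside, world axes, zero at the start; "moment": the same for the moment, N m; "finger_gap": finger opening in mm.
Only numpy, scipy, OpenCV 4.12 (cv2) and the standard library are available. Lean on these libraries where they do the work, as an engineer would, in place of code of your own. Each camera call takes 0.05 s, during which the arm holds its last target. There are 200 camera calls.

TASK

The bag stapler has run empty and its magazine drawer has been left pulled out. Load the full-length strip of staples, legs down, into the drawer's channel: press its tail back against the spring follower and press it down behind the front stop until it sits flat on the channel floor, held between the two. Then push the drawer fully home and let go, leaving the short leftover strip and everything else on the counter where it is.

Things in the scene. Friction and masses are not known exactly. Their poses are not given: they have to be found in the camera images.
- strip_center (a point): The full strip of staples: plain steel, an upside-down U in section (closed crown on top, two legs down), 84 mm long, 13 mm wide, 21 mm high, about 45 g; it stands legs-down on the counter. Point at its centre, 10.5 mm above its underside. Axes: x along its length, y across its width, z up; both ends are alike.
- leftover_center (a point): Short leftover strip of the same staples, only 30 mm long (13 mm wide, 21 mm high), standing on the counter; not to be used or moved. Point at its centre, 10.5 mm up; x along its length.
- channel_seat (a point): Where the strip's centre lies when properly loaded, in the stapler's magazine drawer; moves with it. Axes: x along the channel to the rear (the way the drawer closes and the follower yields), y across, z up. The front stop's inner face is 42 mm towards -x; the channel floor is 10.5 mm below this point, 46 mm above the counter. Nothing overhangs the pulled-out drawer.
- channel_floor (a point): Point on the channel floor below channel_seat, same axes. The open-topped channel is 17 mm wide inside: steel walls 8 mm high, with flared lips that end 11.5 mm above the floor and measure 25 mm over all. A core rail 4 mm wide and 10 mm high runs along its middle; the strip straddles it. The front stop rises 12 mm above the floor, so a strip passes over it only when lifted higher.
- drawer_front (a point): Centre of the outer face of the drawer's front stop, a flat upright steel plate 28 mm wide, 20 mm high and 4 mm thick (from 8 mm below to 12 mm above the channel floor); push here to close the drawer. Axes as for channel_seat: the face looks towards -x. The point is 48 mm above the counter.
- drawer (a joint): How far the magazine drawer is pulled out of the stapler head, in m: 0 = fully home (front stop against the head), up to 0.130 = fully out. It stays where it is left; about 8 N moves it.
- follower_face (a point): Centre of the front face of the spring follower, a dark steel block in the channel, 14 mm wide, 12 mm long; its face reaches from 4 to 29 mm above the channel floor, higher than the front stop. Axes as channel_seat. Free, its face is 66 mm behind the front stop's inner face, so the 84 mm strip fits only with the follower pushed back 18 mm.
- follower (a joint): How far the spring follower is pushed back towards the rear from its free place, in m, 0 to 0.035. Spring force about 2.3 N at 0, 3.9 N at 0.018, 5.4 N at 0.035, towards the front; squeezed by it, a strip that is not yet fully down stays up by friction.
- stapler: The heavy-duty counter stapler, fixed: grey base 300 x 80 mm, 17 mm high (anvil 20 mm), from 30 mm in front of the origin to 270 mm behind; magazine head 36 mm wide, 88 mm high; dark hand lever above, at most 160 mm high. Origin on the counter below the head's front end; x runs back along the stapler. Head and lever begin just behind the origin; the drawer comes out towards -x.
- carton_center (a point): Bystander: closed cardboard carton of staples, 105 x 66 x 40 mm; point at its centre.
- pot_center (a point): Bystander: clear portion pot with white lid, 94 mm across, 60 mm high; point at its centre.
- spoon: Bystander: serving spoon lying flat, 240 mm long, black handle, steel bowl; origin below its middle, x along its length to the bowl.
Things that resemble listed ones, but are neither listed nor needed, are in the scene too. Of the things shaped like the part that bears strip_center, the bare steel one is meant.

How it is judged:
By the outcome, as a careful person would: the job done as asked, in the order asked, and still so for the second after the job is handed in, with the robot touching nothing.
It also fails if it takes over 48 s, if anything falls off the work surface, if the arm or the gripper's body presses on something with over 40 N, if the wrist force passes 120 N, or if a joint passes its speed limit or range.

## Working session

There is one attempt and no reset: what is moved stays moved. The work goes in short steps, each a Python script; the robot and the scene stay as the last script left them, time stands still between calls to the robot, and variables do not carry over. Pictures are saved under pics/ and viewed, about 8 in all and at most 12, crops included, and the job is handed in when it is done.

```bash
ls; mkdir -p pics; cat > h.py <<'E'
import numpy as np, cv2
from bench import arm, camera, order, boxes_of, regions_of, pinpoint
def save(p,n): cv2.imwrite('pics/'+n, cv2.cvtColor(p['color'],cv2.COLOR_RGB2BGR))
E
python3 - <<'E'
from h import *
np.set_printoptions(precision=1,suppress=True)
ps={n:camera(n) for n in ('scene','side','wrist')}
a=[ps[n]['color'] for n in ps]
cv2.imwrite('pics/a.png',cv2.cvtColor(a[0],cv2.COLOR_RGB2BGR))
cv2.imwrite('pics/b.png',cv2.cvtColor(np.hstack(a[1:])[:, :],cv2.COLOR_RGB2BGR))
for n,p in ps.items():
    print(n,[k for k in p],p['K'].tolist(),np.round(p['extrinsics'],3).tolist(),p.get('distortion'))
    for t in ('strip_center','leftover_center','channel_seat','channel_floor','drawer_front','follower_face','stapler','carton_center','pot_center','spoon'):
        print(' ',t,[(round(d['score'],2),np.round(d['at'],1).tolist()) for d in pinpoint(p,t)[:4]])
print(arm.get_obs())
E
```

```text
pics
scene ['color', 'K', 'extrinsics', 'shot'] [[398.05797259076104, 0.0, 316.6467819069911], [0.0, 398.05797259076104, 204.05012077791815], [0.0, 0.0, 1.0]] [[-0.041, -0.679, 0.733, 1192.6], [0.999, -0.015, 0.042, -45.903], [-0.017, 0.734, 0.679, 594.489], [0.0, 0.0, 0.0, 1.0]] None
  strip_center [(0.86, [430.0, -114.0, 16.5]), (0.78, [457.2, -343.0, 8.9]), (0.64, [446.7, -229.9, 6.6])]
  leftover_center [(0.68, [618.3, -190.7, 13.2]), (0.6, [579.2, 0.8, 46.7])]
  channel_seat [(0.7, [449.9, -230.5, 7.7]), (0.63, [576.1, 1.1, 55.6])]
  channel_floor [(0.95, [578.0, -1.3, 45.4])]
  drawer_front [(0.68, [559.4, -43.4, 47.6])]
  follower_face [(0.7, [581.5, 17.5, 63.6])]
  stapler [(0.72, [593.7, 78.2, -2.9]), (0.64, [562.6, -41.6, 46.6])]
  carton_center [(0.65, [766.2, -57.1, 17.2])]
  pot_center [(0.79, [746.7, -265.4, 28.7])]
  spoon [(0.97, [784.9, 199.6, 2.7])]
side ['color', 'K', 'extrinsics', 'shot'] [[435.1858761826267, 0.0, 315.88414633869706], [0.0, 435.1858761826267, 199.28031746986753], [0.0, 0.0, 1.0]] [[0.928, 0.215, -0.305, 294.635], [-0.373, 0.525, -0.765, -829.794],
[... 1116 characters left out ...]
0.86, [576.6, -1.0, 44.5]), (0.61, [599.2, 77.0, 1.7])]
  drawer_front [(0.87, [564.6, -46.6, 49.7])]
  follower_face [(0.76, [581.2, 22.7, 62.0]), (0.21, [597.5, 77.1, -0.2])]
  stapler [(0.84, [598.6, 79.9, 1.9]), (0.19, [449.8, -230.9, 11.9])]
  carton_center [(0.64, [766.0, -57.2, 19.8])]
  pot_center []
  spoon []
{'time_s': 1.65, 'qpos': array([-11.8,  10.4,  92.1,  -0. ,  77.6, -11.8]), 'qvel': array([-0. ,  0. ,  0. , -0.1, -0. ,  0. ]), 'joint_torque': array([  0. , -44.5, -35.2,  -0. ,   0. ,  -0. ]), 'tcp_pos': array([575. ,  -0. , 245.3]), 'tcp_rot': array([-90.,   0.,  -0.]), 'contact_force': array([0.5, 0.2, 0. ]), 'moment': array([0., 0., 0.]), 'finger_gap': 85.10200122987828}
```

```bash
python3 - <<'E'
import cv2
b=cv2.imread('pics/b.png'); import numpy as np
cv2.imwrite('pics/c.png',np.vstack([b[60:360,:640],b[100:400,640:]]))
E
```

```text
(no output)
```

View pics/a.png

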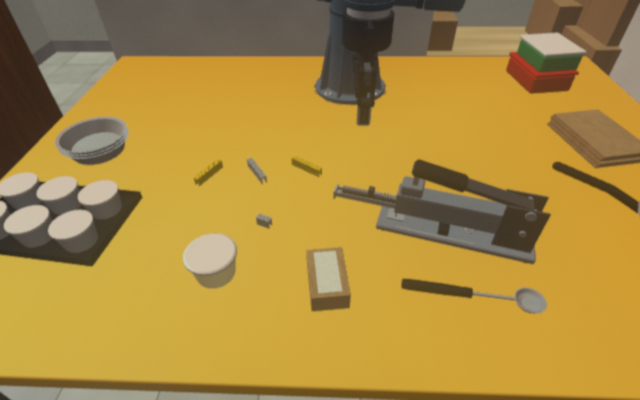

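View pics/c.png

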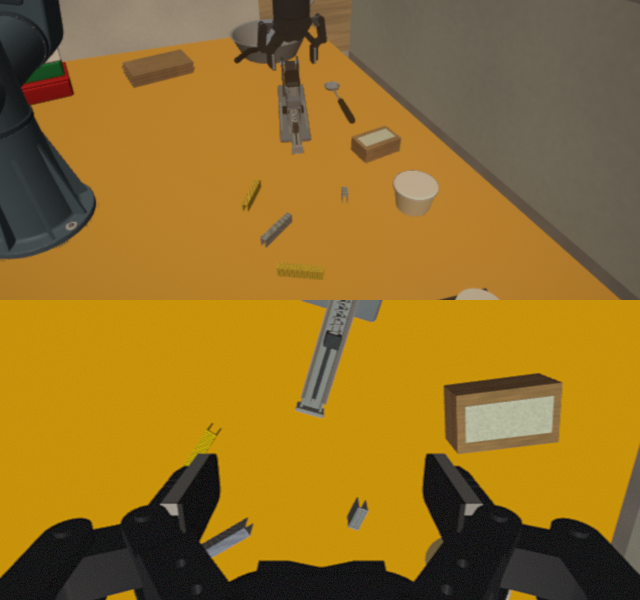

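```bash
python3 - <<'E'
from h import *
np.set_printoptions(precision=1,suppress=True)
def pins(p,ts):
    for t in ts: print(' ',t,[(round(d['score'],2),np.round(d['at'],1).tolist()) for d in pinpoint(p,t)[:2]])
arm.move_to([572,-5,185],[-90,0,-16]); p=camera('wrist'); save(p,'d1.png')
print(p['extrinsics'].tolist()); np.save('d1E.npy',p['extrinsics'])
pins(p,['channel_seat','channel_floor','drawer_front','follower_face','stapler'])
arm.move_to([449,-231,150],[-90,0,-55]); p=camera('wrist'); save(p,'s1.png'); np.save('s1E.npy',p['extrinsics'])
pins(p,['strip_center'])
K=p['K'];E=p['extrinsics']
for d in regions_of(p,'strip_center')[:2]:
    m=d['region']; v,u=np.nonzero(m); 
    c,sz,a=cv2.minAreaRect(np.c_[u,v].astype(np.float32)); print(d['score'],m.sum(),c,sz,a, [u.min(),u.max(),v.min(),v.max()])
    ray=np.c_[(u-K[0,2])/K[0,0],-(v-K[1,2])/K[1,1],-np.ones(len(u))]@E[:3,:3].T
    s=(15-E[2,3])/ray[:,2]; q=(E[:3,3]+ray*s[:,None])[:,:2]
    r=cv2.minAreaRect(q.astype(np.float32)); print(r, cv2.boxPoints(r).tolist())
print(arm.get_obs()['qpos'],arm.get_obs()['time_s'])
a=cv2.imread('pics/d1.png');b=cv2.imread('pics/s1.png')
cv2.imwrite('pics/e.png',np.vstack([a[:300],b[50:350]]))
E
```

```text
[[0.9623807987816139, 0.2590766727072437, 0.08186864964932618, 592.0964361300533], [-0.27169454269374754, 0.9201676542084254, 0.28191055960888833, 67.83564233379704], [-0.0022964335165240185, -0.2935485748688024, 0.9559414001839218, 312.5643058063018], [0.0, 0.0, 0.0, 1.0]]
  channel_seat []
  channel_floor [(0.85, [578.7, -0.9, 47.3])]
  drawer_front [(0.85, [563.5, -45.2, 47.2])]
  follower_face [(0.91, [582.4, 22.4, 64.1])]
  stapler [(0.56, [597.4, 75.3, 1.2])]
  strip_center [(0.94, [428.7, -111.6, 8.6]), (0.77, [447.6, -229.9, 9.5])]
0.8 3440 (176.0687255859375, 115.33843994140625) (123.66421508789062, 29.285568237304688) 64.68031311035156 [np.int64(137), np.int64(213), np.int64(59), np.int64(174)]
((430.865966796875, -112.74449157714844), (86.06150817871094, 23.079002380371094), 55.037960052490234) [[396.75091552734375, -141.3970489501953], [415.6649169921875, -154.62208557128906], [464.98101806640625, -84.09193420410156], [446.0670166015625, -70.86689758300781]]
0.64 2358 (438.46954345703125, 250.56155395507812) (27.96367645263672, 103.57112884521484) 66.13982391357422 [np.int64(388), np.int64(490), np.int64(220), np.int64(281)]
((459.2589416503906, -342.565185546875), (26.12099838256836, 84.56864929199219), 61.81674575805664) [[415.81939697265625, -334.10662841796875], [490.3616943359375, -374.0478515625], [502.698486328125, -351.02374267578125], [428.15618896484375, -311.08251953125]]
[-40.6   7.8 106.9   0.   65.3  14.3] 3.4833
```

View pics/e.png

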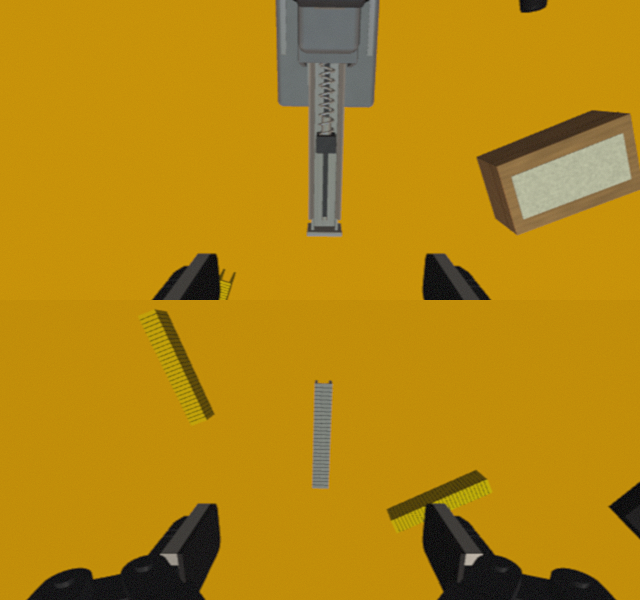

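```bash
cat >> h.py <<'E'
K=np.array([[348.0877,0,320.976],[0,348.0877,192.5008],[0,0,1]])
def proj(E,u,v,z):
    u=np.atleast_1d(u).astype(float);v=np.atleast_1d(v).astype(float)
    r=np.c_[(u-K[0,2])/K[0,0],-(v-K[1,2])/K[1,1],-np.ones(len(u))]@E[:3,:3].T
    return E[:3,3]+r*((z-E[2,3])/r[:,2])[:,None]
def grey(img,t=60):  # BGR: low saturation
    return cv2.cvtColor(img,cv2.COLOR_BGR2HSV)[...,1]<t
E
python3 - <<'E'
from h import *
np.set_printoptions(precision=1,suppress=True)
b=cv2.imread('pics/s1.png');E=np.load('s1E.npy')
m=np.zeros((400,640),bool);m[120:250,295:350]=grey(b,110)[120:250,295:350]
for v in range(124,246,5):
    u=np.nonzero(m[v])[0]; print(v,(u.min(),u.max(),len(u)) if len(u) else None,end=' ')
v,u=np.nonzero(m); q=proj(E,u,v,21)
r=cv2.minAreaRect(q[:,:2].astype(np.float32));print('\n',r)
a=cv2.imread('pics/d1.png');E=np.load('d1E.npy')
m=grey(a,110)
for v in range(108,242,4):
    u=np.nonzero(m[v,280:370])[0]+280; print(v,(u.min(),u.max(),len(u)) if len(u) else None,end=' ')
A=np.hstack([cv2.resize(a[100:245,280:370],None,fx=4,fy=4,interpolation=2),cv2.resize(b[115:260,280:370],None,fx=4,fy=4,interpolation=2)])
cv2.imwrite('pics/f.png',A)
E
```

```text
124 None 129 None 134 (np.int64(315), np.int64(331), 17) 139 (np.int64(315), np.int64(331), 17) 144 (np.int64(315), np.int64(331), 17) 149 (np.int64(315), np.int64(331), 17) 154 (np.int64(314), np.int64(330), 17) 159 (np.int64(314), np.int64(330), 17) 164 (np.int64(314), np.int64(330), 17) 169 (np.int64(314), np.int64(330), 17) 174 (np.int64(314), np.int64(330), 17) 179 (np.int64(314), np.int64(330), 17) 184 (np.int64(314), np.int64(329), 16) 189 (np.int64(314), np.int64(329), 16) 194 (np.int64(313), np.int64(329), 17) 199 (np.int64(314), np.int64(329), 16) 204 (np.int64(313), np.int64(329), 17) 209 (np.int64(313), np.int64(328), 16) 214 (np.int64(313), np.int64(328), 16) 219 (np.int64(313), np.int64(328), 16) 224 (np.int64(313), np.int64(328), 16) 229 (np.int64(313), np.int64(328), 16) 234 (np.int64(313), np.int64(327), 15) 239 None 244 None 
 ((450.5023193359375, -230.017333984375), (85.5998764038086, 13.030284881591797), 33.53154754638672)
108 (np.int64(309), np.int64(343), 35) 112 (np.int64(309), np.int64(343), 35) 116 (np.int64(309), np.int64(343), 35) 120 (np.int64(309), np.int
[... 452 characters left out ...]
t64(309), np.int64(341), 33) 172 (np.int64(309), np.int64(341), 33) 176 (np.int64(309), np.int64(341), 33) 180 (np.int64(309), np.int64(341), 33) 184 (np.int64(309), np.int64(341), 33) 188 (np.int64(309), np.int64(340), 32) 192 (np.int64(309), np.int64(340), 32) 196 (np.int64(309), np.int64(340), 32) 200 (np.int64(309), np.int64(340), 32) 204 (np.int64(309), np.int64(340), 32) 208 (np.int64(309), np.int64(340), 32) 212 (np.int64(309), np.int64(340), 32) 216 (np.int64(309), np.int64(340), 32) 220 (np.int64(311), np.int64(337), 27) 224 (np.int64(309), np.int64(339), 31) 228 (np.int64(308), np.int64(340), 33) 232 (np.int64(307), np.int64(341), 35) 236 (np.int64(328), np.int64(339), 11) 240 None
```

View pics/f.png

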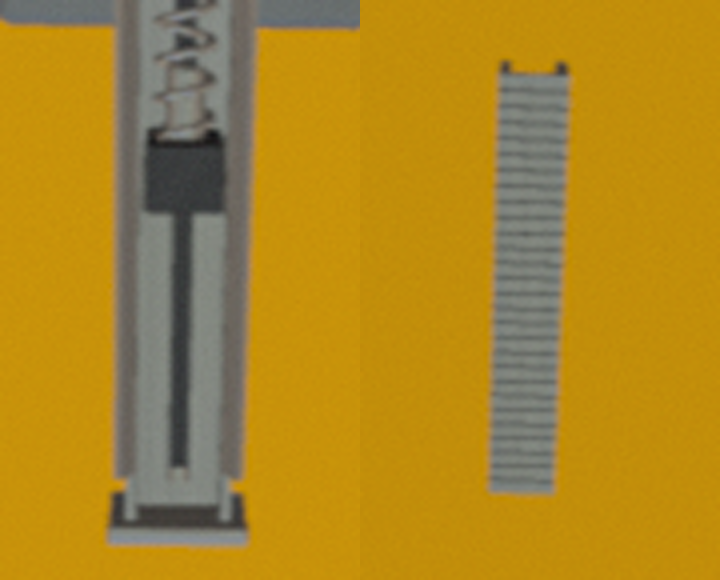

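```bash
python3 - <<'E'
from h import *
np.set_printoptions(precision=2,suppress=True)
E=np.load('d1E.npy')
for v,l,r in((110,308.8,343.4),(212,308.8,340.4)):
    a,b=proj(E,[l-.0,r+.3],[v,v],57.5); print((a+b)/2,np.linalg.norm(a-b))
for v in(231.7,236.2): print('stop',proj(E,[307,324.3,341.5],[v]*3,58)[:,:2].tolist())
print('follower top front edge',proj(E,[326.2],[153],75), 'rail(z56)',proj(E,[325.6,325],[155,215],56)[:,:2].tolist())
E=np.load('s1E.npy')
a,b=proj(E,[323.4,320.3],[133.2,238],21); print(a,b,np.linalg.norm(a-b),(a+b)/2,np.degrees(np.arctan2(*(a-b)[1::-1])))
E
```

```text
[590.63  50.94  57.5 ] 24.935367164652895
[568.76 -23.49  57.5 ] 24.87908529798896
stop [[550.8040149225146, -35.50951280347603], [564.0021481017822, -39.22132184385896], [577.1207557934505, -42.910765340584845]]
stop [[549.7057409458776, -39.23141208823115], [562.9585044637134, -42.95808469251689], [576.1313999047085, -46.66229842069576]]
follower top front edge [[582.97  24.23  75.  ]] rail(z56) [[581.4002314141401, 19.414925825974485], [568.1404961766533, -26.50175029172746]]
[ 484.9  -207.59   21.  ] [ 414.85 -253.96   21.  ] 84.00727432658876 [ 449.88 -230.77   21.  ] 33.499332693292516
```

```bash
python3 - <<'E'
from h import *
np.set_printoptions(precision=2,suppress=True)
arm.move_to([449.9,-230.8,90],[-90,0,-56.5]); arm.grip(45)
print(arm.move_l([449.9,-230.8,26.5],velocity=100,until_force=8))
print(arm.get_obs()['tcp_pos'])
arm.grip(5,60); print(arm.get_obs()['finger_gap'],arm.get_obs()['contact_force'])
p0=camera('wrist')
arm.move_l([449.9,-230.8,120],velocity=120)
o=arm.get_obs();print(o['tcp_pos'],o['finger_gap'],o['time_s'])
p=camera('wrist');s=camera('side'); 
A=np.vstack([p['color'][150:400],s['color'][200:360]]);cv2.imwrite('pics/g.png',A[...,::-1]);save(p,'g_w.png');np.save('gE.npy',p['extrinsics'])
E
```

```text
False
[ 450.18 -231.06   26.8 ]
10.873445235290676 [-1.61  0.03  5.2 ]
[ 449.37 -230.39  119.24] 10.900914971597949 6.475
```

View pics/g.png

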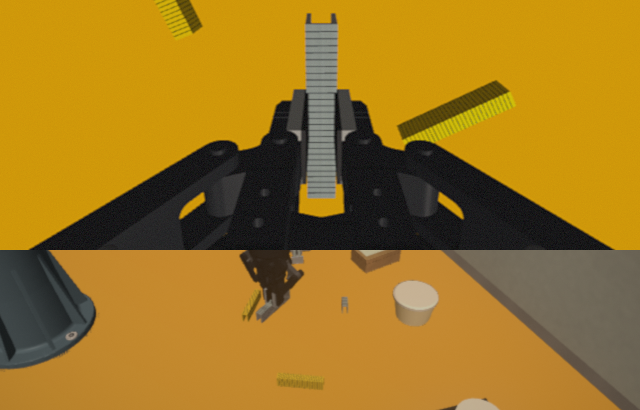

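```bash
python3 - <<'E'
from h import *
np.set_printoptions(precision=2,suppress=True)
E=np.load('gE.npy'); o=arm.get_obs(); print(o['tcp_pos'],o['tcp_rot'],o['contact_force'])
b=cv2.imread('pics/g_w.png'); g=grey(b,110)
for v in (165,170,173,176,185,200,210,225):
    u=np.nonzero(g[v,290:355])[0]+290; print(v,(u.min(),u.max()) if len(u) else None)
for z in (105,110,113.4,117):
    a,c=proj(E,[321.7,321.5],[174,347.5],z); print(z,a,c,np.linalg.norm(a-c),(a+c)/2,np.degrees(np.arctan2(*(a-c)[1::-1])))
E
```

```text
[ 449.26 -230.26  118.93] [-90.03   0.12 -56.5 ] [ 0.57  0.92 -0.51]
165 (np.int64(307), np.int64(334))
170 (np.int64(307), np.int64(335))
173 (np.int64(306), np.int64(336))
176 (np.int64(305), np.int64(337))
185 (np.int64(305), np.int64(337))
200 (np.int64(305), np.int64(337))
210 (np.int64(306), np.int64(336))
225 (np.int64(306), np.int64(336))
105 [ 482.45 -208.19  105.  ] [ 408.62 -257.01  105.  ] 88.50882555960622 [ 445.54 -232.6   105.  ] 33.47923083048601
110 [ 483.48 -207.49  110.  ] [ 412.25 -254.6   110.  ] 85.40115755147706 [ 447.87 -231.04  110.  ] 33.47923083048601
113.4 [ 484.19 -207.02  113.4 ] [ 414.72 -252.96  113.4 ] 83.28794330594926 [ 449.45 -229.99  113.4 ] 33.479230830486
117 [ 484.93 -206.51  117.  ] [ 417.33 -251.23  117.  ] 81.05042234009616 [ 451.13 -228.87  117.  ] 33.47923083048603
```

```bash
cat >> h.py <<'E'
d=np.array([np.cos(np.radians(73.9)),np.sin(np.radians(73.9)),0]); n=np.array([d[1],-d[0],0]); seat=np.array([575.8,1.1,0])
def at(s,z,off=0): return seat+s*d+off*n+np.array([0,0,z])
def say(t=''):
    o=arm.get_obs(); p=o['tcp_pos']-seat; f=o['contact_force']
    print(t,'s %.2f off %.2f z %.2f'%(p@d,p@n,o['tcp_pos'][2]),'F d/n/z %.1f %.1f %.1f'%(f@d,f@n,f[2]),'gap %.1f t %.2f'%(o['finger_gap'],o['time_s']),np.round(o['tcp_rot'],2)); return p
E
python3 - <<'E'
from h import *
arm.move_to(at(-26,140),[-90,0,-16.1]); say('above')
arm.move_l(at(-26,88.5),velocity=100,until_force=10); p=say('low')
print(arm.move_l(at(1.5,88.5),velocity=60,until_force=15)); p=say('pushed')
w=camera('wrist');s=camera('side');save(w,'w2.png');np.save('w2E.npy',w['extrinsics'])
A=np.vstack([w['color'][60:360],cv2.resize(s['color'][150:250,220:420],None,fx=3,fy=3)[:, :640]][:1]+[cv2.resize(s['color'][120:270,220:380],(640,300*2))[:300]])
cv2.imwrite('pics/i.png',A[...,::-1])
E
```

```text
above s -26.83 off -0.28 z 139.50 F d/n/z 0.1 0.5 -0.8 gap 11.2 t 7.53 [-9.004e+01  5.000e-02 -1.617e+01]
low s -26.38 off 0.30 z 88.67 F d/n/z 0.4 0.5 -0.9 gap 10.9 t 8.19 [-9.000e+01 -1.000e-02 -1.614e+01]
False
pushed s 1.56 off 0.30 z 88.78 F d/n/z -3.5 1.1 0.9 gap 10.7 t 8.80 [-9.003e+01 -4.000e-02 -1.606e+01]
```

View pics/i.png

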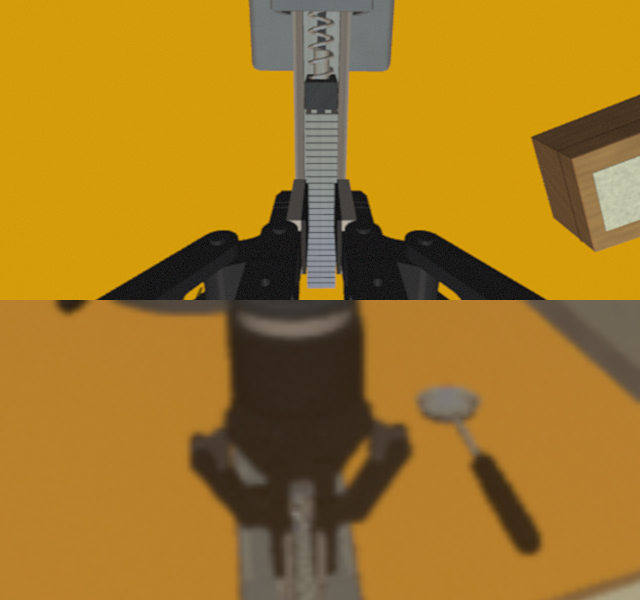

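```bash
python3 - <<'E'
from h import *
arm.move_l(at(2.5,88.3),velocity=30,until_force=15); say('back')
print(arm.move_l(at(2.5,80),velocity=40,until_force=12)); say('mid')
print(arm.move_l(at(2.5,71.5),velocity=25,until_force=15)); say('down')
E
```

```text
back s 2.29 off 0.01 z 88.29 F d/n/z -3.9 0.9 2.0 gap 11.1 t 9.15 [-90.01   0.   -16.12]
False
mid s 2.35 off -0.79 z 78.99 F d/n/z -4.1 0.9 -2.8 gap 11.1 t 9.51 [-90.01   0.11 -16.1 ]
True
down s 2.58 off 0.25 z 73.35 F d/n/z -1.4 -1.9 7.8 gap 11.0 t 9.85 [-9.000e+01 -2.000e-02 -1.609e+01]
```

```bash
python3 - <<'E'
from h import *
arm.hold(0.2); say('settled')
arm.grip(30); say('open')
arm.move_l(at(2.5,130),velocity=150); 
w=camera('wrist');save(w,'w3.png');np.save('w3E.npy',w['extrinsics'])
arm.move_to(at(-30,185),[-90,0,-16.1]); w=camera('wrist'); save(w,'w4.png');np.save('w4E.npy',w['extrinsics']); say()
a=cv2.imread('pics/w3.png');b=cv2.imread('pics/w4.png')
cv2.imwrite('pics/j.png',np.hstack([cv2.resize(x[60:260,270:370],None,fx=3,fy=3,interpolation=2) for x in(a,b)]))
for t in('channel_seat','strip_center','follower_face','drawer_front'): print(t,[(round(q['score'],2),np.round(q['at'],1).tolist()) for q in pinpoint(w,t)[:2]])
E
```

```text
settled s 2.61 off 0.23 z 73.34 F d/n/z -0.8 -1.2 6.8 gap 11.0 t 10.05 [-8.999e+01 -2.000e-02 -1.609e+01]
open s 1.93 off -0.49 z 72.20 F d/n/z 0.7 0.1 -0.5 gap 29.8 t 10.38 [-9.006e+01  8.000e-02 -1.610e+01]
 s -30.18 off -0.54 z 184.04 F d/n/z -0.4 0.9 -0.4 gap 29.8 t 11.38 [-8.999e+01  8.000e-02 -1.614e+01]
channel_seat [(0.83, [571.5, 0.7, 54.0])]
strip_center [(0.73, [427.1, -111.4, 8.6]), (0.67, [577.2, 0.7, 57.2])]
follower_face [(0.67, [587.8, 39.4, 63.9])]
drawer_front [(0.59, [564.5, -44.2, 46.4])]
```

View pics/j.png

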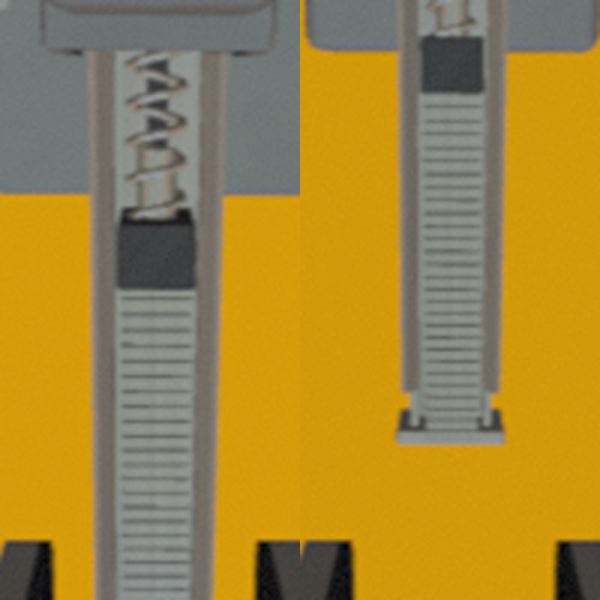

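```bash
python3 - <<'E'
from h import *
arm.move_to(at(-22,100),[-90,0,-16.1]); arm.grip(0)
for s in(-22,22):
    arm.move_l(at(s,95),velocity=120)
    print(arm.move_l(at(s,72),velocity=30,until_force=25)); say('press %d'%s); arm.hold(.2); say()
    arm.move_l(at(s,95),velocity=100)
for y in(0,30,45,55):  # tilted push pose feasibility; tool y -> down/forward
    R=None
from scipy.spatial.transform import Rotation as T
for tilt in(30,45,55):
  for yaw in(-16.1,163.9):
    # tool y = d*sin t - z*cos t ; x across
    yv=d*np.sin(np.radians(tilt))+np.array([0,0,-np.cos(np.radians(tilt))]); xv=n*(1 if yaw<0 else -1); zv=np.cross(xv,yv)
    M=T.from_matrix(np.c_[xv,yv,zv]); rpy=M.as_euler('xyz',degrees=True)
    st=at(-46-40,46)-yv*14; en=at(-46+125,46)-yv*14
    print(tilt,yaw,np.round(rpy,2),[None if (q:=arm.solve_ik(x,rpy)) is None else np.round(q,1).tolist() for x in(st,en)])
say()
w=camera('wrist')
E
```

```text
True
press -22 s -22.02 off 0.38 z 81.03 F d/n/z -1.1 -1.7 8.0 gap 0.0 t 13.20 [-9.001e+01 -2.000e-02 -1.609e+01]
 s -22.03 off 0.38 z 81.05 F d/n/z -0.7 -1.8 7.6 gap -0.1 t 13.40 [-9.001e+01 -3.000e-02 -1.609e+01]
True
press 22 s 21.72 off 0.27 z 81.03 F d/n/z -1.0 -2.4 8.3 gap 0.2 t 14.76 [-9.002e+01  2.000e-02 -1.612e+01]
 s 21.74 off 0.28 z 81.05 F d/n/z -0.9 -1.8 8.5 gap 0.3 t 14.96 [-9.001e+01  1.000e-02 -1.611e+01]
30 -16.1 [-60.    0.  -16.1] [[-37.0, 26.3, 101.7, 30.5, 66.9, -36.8], [-20.0, 26.2, 101.8, 35.4, 59.6, -24.3]]
30 163.9 [-120.     0.   163.9] [[-37.0, 26.3, 101.7, 30.5, 66.9, 143.2], [-20.0, 26.2, 101.8, 35.4, 59.6, 155.7]]
45 -16.1 [-45.    0.  -16.1] [[-43.2, 32.9, 99.4, 40.4, 76.2, -47.4], [-26.9, 31.2, 102.4, 49.0, 66.9, -39.4]]
45 163.9 [-135.     0.   163.9] [[-43.2, 32.9, 99.4, 40.4, 76.2, 132.6], [-26.9, 31.2, 102.4, 49.0, 66.9, 140.6]]
55 -16.1 [-35.    0.  -16.1] [[-46.4, 38.5, 97.1, 45.4, 83.1, -52.5], [-30.6, 36.1, 101.7, 55.9, 73.3, -47.2]]
55 163.9 [-145.     0.   163.9] [[-46.4, 38.5, 97.1, 45.4, 83.1, 127.5], [-30.6, 36.1, 101.7, 55.9, 73.3, 132.8]]
 s 22.00 off 0.58 z 95.47 F d/n/z -1.6 -0.5 -0.1 gap -0.2 t 15.26 [-9.000e+01 -3.000e-02 -1.612e+01]
```

```bash
cat >> h.py <<'E'
R45=[-45,0,-16.1]; c=np.sqrt(.5)
def tip(s,z): return at(s,z)-14*(c*d-np.array([0,0,c]))   # TCP for tip centre at s,z with 45 deg tilt
E
python3 - <<'E'
from h import *
arm.move_l(at(-60,150),velocity=200)
arm.move_to(tip(-80,75),R45); arm.move_l(tip(-80,40),velocity=120); say('start')
print(arm.move_l(tip(-58,40),velocity=60,until_force=20)); say('near')
print(arm.move_l(tip(45,40),velocity=60,until_force=35)); say('push1')
w=camera('scene');s=camera('side')
A=np.vstack([cv2.resize(x,None,fx=2.5,fy=2.5,interpolation=2) for x in(w['color'][140:260,320:560],s['color'][110:230,200:440])])
cv2.imwrite('pics/k.png',A[...,::-1])
E
```

```text
start s -88.57 off -0.09 z 50.33 F d/n/z -0.7 0.5 -0.1 gap 0.2 t 17.14 [-4.501e+01  1.000e-02 -1.596e+01]
False
near s -67.54 off -0.05 z 50.07 F d/n/z 0.7 0.5 0.0 gap 0.1 t 17.66 [-4.501e+01 -1.000e-02 -1.606e+01]
False
push1 s 34.00 off 0.90 z 49.88 F d/n/z -5.8 0.2 1.2 gap 0.2 t 19.52 [-45.12  -0.09 -16.18]
```

View pics/k.png

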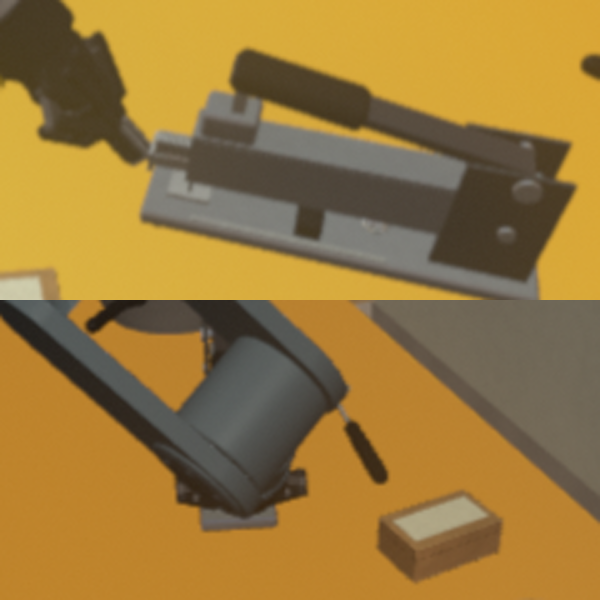

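```bash
python3 - <<'E'
from h import *
print(arm.move_l(tip(78,40),velocity=30,until_force=22)); arm.hold(.2); say('push2')
E
```

```text
True
push2 s 61.88 off 1.35 z 49.48 F d/n/z -5.9 -0.4 3.5 gap -0.3 t 20.75 [-45.3   -0.14 -16.19]
```

```bash
python3 - <<'E'
from h import *
print(arm.move_l(tip(86,40),velocity=30,until_force=35)); say('push3'); arm.hold(.2); say('rest')
arm.move_l(tip(40,40),velocity=120); arm.move_l(tip(0,120),velocity=200); say()
arm.move_to(at(-40,245),[-90,0,-16.1]);say()
w=camera('wrist');v=camera('scene'); save(w,'w5.png'); np.save('w5E.npy',w['extrinsics'])
A=np.vstack([cv2.resize(v['color'][140:260,320:560],(640,320),interpolation=2),w['color'][0:280]])
cv2.imwrite('pics/l.png',A[...,::-1])
for t in('drawer_front','leftover_center','stapler','channel_seat'): print(t,[[(round(q['score'],2),np.round(q['at'],1).tolist()) for q in pinpoint(x,t)[:2]] for x in(w,v)])
E
```

```text
True
push3 s 61.92 off 1.70 z 49.11 F d/n/z -5.1 -1.0 2.4 gap -0.1 t 21.02 [-45.67  -0.21 -16.15]
rest s 61.89 off 1.72 z 49.09 F d/n/z -5.5 -0.4 3.6 gap 0.2 t 21.23 [-45.62  -0.2  -16.19]
 s -9.35 off -0.50 z 129.38 F d/n/z 0.1 -0.5 -0.5 gap 0.2 t 22.24 [-45.6   -0.15 -16.16]
 s -38.91 off -1.33 z 242.93 F d/n/z -0.1 -0.2 -0.6 gap -0.2 t 22.99 [-89.92   0.22 -15.97]
drawer_front [[(0.57, [600.7, 72.3, 46.5])], [(0.47, [595.7, 76.2, 47.0])]]
leftover_center [[(0.68, [620.5, -195.4, 11.4])], [(0.55, [613.5, -188.4, 13.9])]]
stapler [[(0.85, [598.9, 77.6, 3.7])], [(0.95, [597.4, 79.4, -2.0])]]
channel_seat [[], []]
```

View pics/l.png

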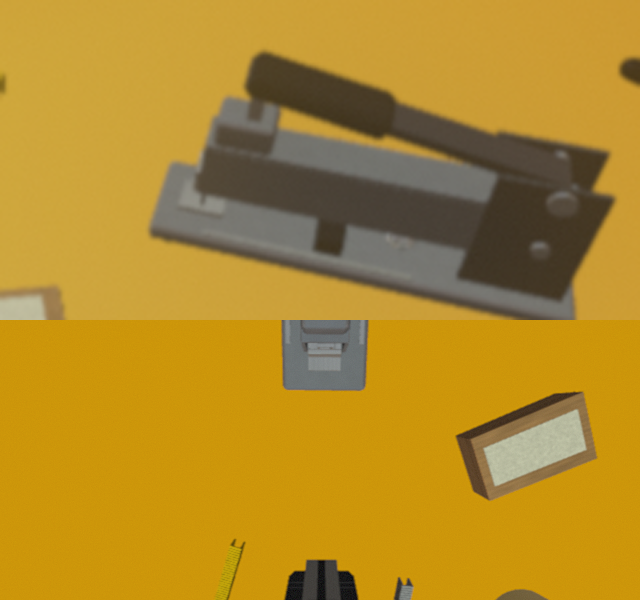

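```bash
python3 - <<'E'
from h import *
say(); order.sign_off()
E
```

```text
s -40.40 off -0.02 z 244.60 F d/n/z 0.2 0.1 0.2 gap -0.2 t 23.49 [-8.999e+01  4.000e-02 -1.614e+01]
the job is handed in; nothing more can be done
```

I loaded the bare steel full-length strip into the drawer, pushed the drawer home and handed the job in at about 23.5 s. `order.sign_off()` gives no verdict, so the points below are my own checks.

- **Loading:** I gripped the strip by its crown and pressed its tail back against the follower; the wrist felt 3.5–4 N, matching the spring. I then lowered it behind the front stop and let go. The picture afterwards showed it held between stop and follower.
- **Seating:** I pressed the crown down with closed fingers near the front and near the rear. The fingers stopped with the crown at about 67.0 mm both times, which is the 46 mm floor plus the 21 mm strip height, so it sits flat.
- **Drawer:** I pushed it in until it met a hard stop. A second, harder push moved it only about 0.04 mm. The last pictures show the front stop against the head with no visible gap.
- **Small disagreement:** from contact geometry, the front face came to rest about 4–5 mm deeper than I had worked out from the camera estimate of the stapler's origin. That is about the error expected of that estimate.
- **Other items:** the leftover strip was found where it had been, within about 5 mm, which is roughly the detector's accuracy. I went near nothing else on the counter, but I did not measure the other items again. The robot ended clear of everything.

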